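# Push the pink-labelled carton up the ramp onto the parcel scale

## Robot

A 6-joint arm with a two-finger parallel gripper is mounted at the origin on the work surface. World frame = base frame: x ahead of the robot, y to its left, z up, the work surface at z = 0. Lengths are in mm, angles in rad, forces in N, time in s.
With the tool pointing down it reaches from about 300 to 775 mm from the base axis. Payload 14.6 kg.
Tool frame: the origin (TCP) lies on the centre line of the jaws, within the pads' length; the fingertips stand 19 mm ahead of it and the grasp point (between the pads) is the TCP (bot.tip_reach is the distance from the TCP to the fingertips, in mm); y points along the fingers, x is the direction in which the jaws open and shut, and the axes are right-handed (so a half turn about y gives the same grasp; the last joint's range is limited). The gripper opens to 85 mm and grips with 20 to 120 N. Pads are 22 mm wide; open, the fingers measure 114 mm over their backs; the gripper's body (76 mm by 85 mm) begins 54 mm behind the grasp point. The pads swing forward as they close: fully open they stand 13 mm farther back than shut.
Start: joints at [-1.224, 0.3, 1.521, -0, 1.321, -0.067], TCP at [221.143, -503.573, 250.281] pointing down, gripper open.
Joint ranges: [-3.03, 3.03], [-0.79, 2.21], [0.23, 2.52], [-1.04, 4.18], [0, 3.07], [-2.55, 2.55]. Speed limits (rad/s): [2.22, 2.22, 2.57, 3.14, 3.14, 3.14].

## Interface

Orientations are given as a unit quaternion [w, x, y, z].
In Python, from rig import bot gives the robot as it stands. Calls block until the motion is done:
- bot.move_to(position, orientation): joint-space move of the TCP to a pose.
- bot.servo_line(position, attitude=None, speed=150, until_force=None): straight line of the TCP; attitude=None keeps the orientation; speed is the mean speed in mm/s. With until_force (N) it stops when the force on the tool has changed by that much, and returns True; else False.
- bot.move_joints(angles): joint-space move.
- bot.move_gripper(opening, grip_force=None): finger opening in mm; grip_force is the grip in N (None keeps the last); returns when the fingers have stopped.
- bot.dwell(seconds).
- bot.ik(position, orientation): joint angles nearest the present ones, or None.
- bot.read_state(): the state.
- bot.read_camera(name): name is "side" or "top"; returns a dict with "image" (480x640x3 uint8, blue, green, red), "depth" (480x640 float32, mm along the optical axis (not along the pixel's ray), 0 where there is no reading), "fovy" (degrees; the focal length in pixels is half the picture's height over the tangent of half this angle, whatever the lens; pixels are square), "cx", "cy" (the principal point, pixels), "k1" (the pictures are not rectified: a ray, as slopes to the right and down, at radius r is drawn at 1 + k1 r^2 times it, then the intrinsics apply), "eye" and "attitude" of the camera in the world. Camera axes: x right, y down, z forward; pixel columns grow to the right and rows downward; lengths in mm; the calibration is good to about 2 mm. A picture is of the moment at which its call begins.
A pose or a line that the arm cannot do raises bot.MotionError and nothing moves.
- bot.finish_job(): hands the job in, once; it reports no verdict.
The state is a dict: "clock": time; "joint_positions": joint angles; "qvel": joint speeds; "effort": joint torques, N m; "ee_pos": TCP position; "tool_rot": TCP orientation; "ft_force": force on the tool from outside, world axes, zero at the start; "moment": the same for the moment, N m; "grip_width": finger opening in mm.
Only numpy, scipy, OpenCV 4.12 (cv2) and the standard library are available. Lean on these libraries where they do the work, as an engineer would, in place of code of your own. Each camera call takes 0.05 s, during which the arm holds its last target.

## Task

Weigh the pink-labelled carton: push it along the bench and up the ramp, without lifting or tipping it, until it stands flat, straight and wholly on the scale's blue platform, midway between the platform's front and back edges. Leave the yellow- and green-labelled cartons where they stand, and let go of the carton.

Things in the scene. Friction and masses are not known exactly. Their poses are not given: they have to be found in the camera images.
- carton_pink: Closed cardboard carton, plain pink label on top and on its -x and +x faces; 90 mm along its x, 100 mm along its y, 60 mm high, 0.2 to 0.45 kg. Origin: centre of its underside; x points towards the scale, z up. Stands before the ramp in a row of three (any order, gaps 25 to 75 mm), within 7 degrees of square to the scale, its centre 205 to 235 mm short of the platform's. Too wide to grip; slides with friction about 0.4, stays where left.
- carton_yellow: Closed cardboard carton, plain yellow label on top and on its -x and +x faces; 90 mm along its x, 100 mm along its y, 60 mm high, 0.2 to 0.45 kg. Origin: centre of its underside; x points towards the scale, z up. Bystander: leave it.
- carton_green: Closed cardboard carton, plain green label on top and on its -x and +x faces; 90 mm along its x, 100 mm along its y, 60 mm high, 0.2 to 0.45 kg. Origin: centre of its underside; x points towards the scale, z up. Bystander: leave it.
- scale: Low rigid parcel scale, fixed. Origin: at bench level under the centre of the blue platform (160 mm along x, 480 mm along y, top 12 mm above the bench). x points away from the robot, up the ramp; z up. The full-width metal ramp rises evenly from the bench at x = -145 mm to the platform edge at x = -80 mm, no lip, no fence behind. Display 120 mm high at x 145 to 205, y 80 to 240 mm.

How it is judged (in metres and radians):
At the end, for the whole second after the job is handed in: The pink-labelled carton rests flat on the platform (tilt under 3 degrees), at rest, its centre within 20 mm of the platform's middle front to back and within 195 mm of it sideways, square to the platform within 11 degrees; the yellow and green cartons are within 15 mm of where they began (x of carton_pink in the frame of scale between -0.02 and 0.02 m and y of carton_pink in the frame of scale between -0.195 and 0.195 m and z of carton_pink in the frame of scale between 0.009 and 0.015 m and angle between carton_pink's own z axis and vertical below 0.05 rad and (angle between the x axis of carton_pink and the x axis of scale, either way round below 0.2 rad or angle between the x axis of carton_pink and the y axis of scale, either way round below 0.2 rad) and linear speed of carton_pink below 0.01 m/s and distance of each of carton_yellow, carton_green from where it was at the start of the episode below 0.015 m); the robot touches nothing.
It fails at once if the pink carton is lifted more than 35 mm off the bench (height (world z) of carton_pink above 0.035 m).
It fails at once if the pink carton is tipped more than 30 degrees (angle between carton_pink's own z axis and vertical above 0.52 rad).
It fails at once if the yellow or green carton is moved more than 15 mm (distance of any of carton_yellow, carton_green from where it was at the start of the episode above 0.015 m).
It also fails if it takes over 35 s, if anything falls off the work surface, if the arm or the gripper's body presses on something with over 40 N, if the wrist force passes 120 N, or if a joint passes its speed limit or range.

## Working session

There is one attempt and no reset: what is moved stays moved. The work goes in short steps, each a Python script; the robot and the scene stay as the last script left them, time stands still between calls to the robot, and variables do not carry over. Pictures are saved under pics/ and viewed, and the job is handed in when it is done.

```bash
ls; mkdir -p pics
python3 - <<'E'
from rig import bot
import cv2, pickle
d={}
for n in("top","side"):
    c=bot.read_camera(n); d[n]=c
    cv2.imwrite(f"pics/{n}0.png",c["image"])
    print({k:v for k,v in c.items() if k not in("image","depth")})
pickle.dump(d,open("cam0.pkl","wb"))
s=bot.read_state();print(s["clock"],s["ee_pos"],s["tool_rot"],s["ft_force"])
E
```

```text
pics
{'fovy': 55.29595192118736, 'cx': 319.12890702792623, 'cy': 237.79750679226834, 'k1': 0.012131398364487437, 'eye': array([ 4.82767299e+02, -6.31379118e-01,  6.88782563e+02]), 'attitude': array([ 0.05235141, -0.69884139,  0.71216845, -0.04118424])}
{'fovy': 48.068433104096286, 'cx': 319.4837443496082, 'cy': 241.894719065829, 'k1': -0.09652274548477432, 'eye': array([ 342.18828133, -489.33880134,  647.41321759]), 'attitude': array([-0.3447216 ,  0.91621316, -0.1887256 ,  0.07812247])}
0.1 [ 221.08033299 -503.39990117  249.7647176 ] [ 0.59227981 -0.59183147  0.38692411 -0.38630282] [-0.31169296  0.16494838  0.60867809]
```

View pics/top0.png

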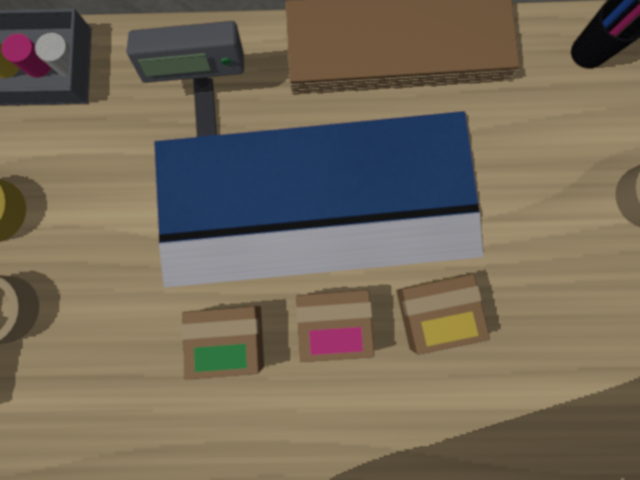

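View pics/side0.png

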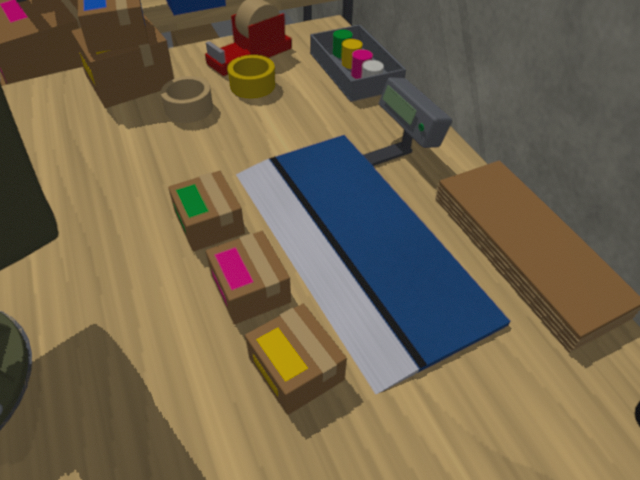

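The top view shows the row as green (220,342), pink (335,325) and yellow (445,313), with the ramp and blue platform above. The platform corners are near (155,142), (466,114), (478,208) and (160,235). Next I'll turn these into world positions.

```bash
cat > h.py <<'E'
import numpy as np, cv2
from scipy.spatial.transform import Rotation as R
def cam(c):
    f=240/np.tan(np.radians(c["fovy"]/2)); q=c["attitude"]
    return f,R.from_quat([q[1],q[2],q[3],q[0]]).as_matrix(),np.array(c["eye"])
def slopes(c,uv):
    f,_,_=cam(c); p=(np.asarray(uv,float).reshape(-1,2)-[c["cx"],c["cy"]])/f
    s=p.copy()
    for _ in range(10): s=p/(1+c["k1"]*(s**2).sum(1,keepdims=True))
    return np.c_[s,np.ones(len(s))]
def onplane(c,uv,z):
    _,M,e=cam(c); d=slopes(c,uv)@M.T
    return e+d*((z-e[2])/d[:,2])[:,None]
def cloud(c):
    _,M,e=cam(c); v,u=np.mgrid[0:480,0:640]
    s=slopes(c,np.c_[u.ravel(),v.ravel()])
    return (e+(s*c["depth"].reshape(-1,1))@M.T).reshape(480,640,3)
def labels(c,z=60,rng=None):
    h=cv2.cvtColor(c["image"],cv2.COLOR_BGR2HSV); out={}
    for n,lo,hi in(("pink",155,175),("yellow",20,30),("green",50,80)):
        m=cv2.inRange(h,(lo,150,80),(hi,255,255))
        W=cloud(c)
        m[(abs(W[...,2]-z)>12)|(c["depth"]==0)]=0
        cs=cv2.findContours(m,cv2.RETR_EXTERNAL,cv2.CHAIN_APPROX_NONE)[0]
        if not cs: continue
        k=max(cs,key=cv2.contourArea)
        P=onplane(c,k.reshape(-1,2),z)
        r=cv2.minAreaRect(P[:,:2].astype(np.float32))
        out[n]=(r,np.median(W[m>0][:,2]),m)
    return out
def tops(c,z=60):
    """top faces by height from depth"""
    W=cloud(c); ok=(c["depth"]>0)&(abs(W[...,2]-z)<8)&(W[...,0]<620)
    m=cv2.morphologyEx((ok*255).astype(np.uint8),cv2.MORPH_OPEN,np.ones((5,5)))
    L=[]
    for k in cv2.findContours(m,cv2.RETR_EXTERNAL,cv2.CHAIN_APPROX_NONE)[0]:
        if cv2.contourArea(k)<1500: continue
        P=onplane(c,k.reshape(-1,2),z); L.append((cv2.minAreaRect(P[:,:2].astype(np.float32)),cv2.boundingRect(k)))
    return L
E
python3 - <<'E'
import pickle; from h import *
d=pickle.load(open("cam0.pkl","rb"))
for n in d:
    c=d[n]; print(n)
    for k,(r,z,m) in labels(c).items(): print(k,np.round(r[0],1),np.round(r[1],1),r[2],z)
    for r,b in tops(c): print(" top",np.round(r[0],1),np.round(r[1],1),round(r[2],1),b)
    h=cv2.cvtColor(c["image"],cv2.COLOR_BGR2HSV)
    m=cv2.inRange(h,(105,150,40),(125,255,255))
    k=max(cv2.findContours(m,cv2.RETR_EXTERNAL,cv2.CHAIN_APPROX_NONE)[0],key=cv2.contourArea)
    P=onplane(c,k.reshape(-1,2),12); r=cv2.minAreaRect(P[:,:2].astype(np.float32))
    W=cloud(c); print(" plat",r,cv2.boundingRect(k),np.median(W[m>0][:,2])); print(np.round(cv2.boxPoints(r),1))
c=d["top"]; W=cloud(c)
for v in range(200,300,6): print(v,np.round(W[v,330],1),c["image"][v,330])
E
```

```text
top
pink [427.1 -10.9] [30.4 68.1] 3.083406925201416 61.01122685999081
yellow [ 440.6 -163.7] [31.5 68.7] 10.643860816955566 61.65153925454149
green [407.4 144.5] [27.4 65. ] 2.997007131576538 61.912282197896616
 top [427.5 145.2] [ 90.9 103.3] 3.3 (181, 306, 79, 74)
 top [447.6 -10.3] [ 89.7 100.9] 3.1 (297, 290, 78, 72)
 top [ 460.5 -159.5] [ 90.6 102.3] 10.2 (402, 274, 87, 80)
 plat ((674.0961303710938, 15.957199096679688), (145.8399200439453, 476.17803955078125), 4.365148544311523) (156, 113, 321, 122) 13.37362893823422
[[ 583.3  247.8]
 [ 619.5 -227. ]
 [ 764.9 -215.9]
 [ 728.7  258.9]]
side
pink [425.9 -14.8] [32.  69.6] 3.3394458293914795 60.19962490915498
yellow [ 439.4 -166.9] [34.3 72. ] 10.476922035217285 59.86096901442784
green [406.4 140.2] [30.1 67.5] 3.039980888366699 59.444594453835236
 top [ 457.6 -165.3] [ 91.8 104.8] 10.3 (245, 304, 102, 93)
 top [444.8 -16.4] [ 91.1 106.9] 3.0 (206, 231, 84, 72)
 top [425.3 136.6] [ 89.9 107.6] 3.7 (169, 172, 72, 57)
 plat ((667.4586791992188, 8.322372436523438), (155.4951934814453, 478.66326904296875), 3.9683735370635986) (277, 136, 232, 234) 11.571948691681428
[[ 573.3  241.7]
 [ 606.5 -235.8]
 [ 761.6 -225.1]
 [ 728.5  252.5]]
200 [629.7  -8.1  13.9] [95 57 31]
206 [621.3  -7.9  10.1] [95 57 31]
212 [611.5  -7.7  13. ] [98 58 33]
218 [602.5  -7.5  12.5] [49 31 22]
224 [593.3  -7.3  13. ] [30 23 19]
230 [584.4  -7.2  11.9] [156 150 150]
236 [575.8  -7.    9.1] [154 149 149]
242 [566.7  -6.8   9.5] [156 150 150]
248 [557.8  -6.6   7.9] [154 149 148]
254 [548.9  -6.4   7.7] [154 149 149]
260 [540.1  -6.3   4.6] [154 149 149]
266 [531.3  -6.1   2. ] [152 147 146]
272 [ 5.224e+02 -5.900e+00  5.000e-01] [115 138 152]
278 [513.4  -5.7   2.1] [101 131 147]
284 [ 5.045e+02 -5.600e+00  1.000e-01] [106 137 153]
290 [495.6  -5.4   1.2] [64 85 97]
296 [486.4  -4.8  60.5] [ 70  95 119]
```

Both views agree on the sizes. The cartons measure about 90 x 101 mm with tops at 60 mm. The platform is 160 mm deep including the dark strip, yaw about 4.2°, and pink stands 221 mm short of its middle. Plan: push square to the scale with two spread fingertips, tool tilted 15° so the contact stays low on the carton. I'll stop short of the middle and look.

```bash
cat >> h.py <<'E'
YAW=np.radians(4.2); PC=np.array([666.1,11.8]); U=np.array([np.cos(YAW),np.sin(YAW)]); V=np.array([-U[1],U[0]])
TILT=np.radians(15)
A=np.r_[np.sin(TILT)*U,-np.cos(TILT)]
def quat(sg):
    x=sg*np.r_[V,0]; M=np.c_[x,A,np.cross(x,A)]; q=R.from_matrix(M).as_quat(); return [q[3],*q[:3]]
def tcp(front,lat,ztip):
    """front: scale-x of the leading surface of the fingertips; 11 mm half pad"""
    tipc=np.r_[PC+U*front+V*lat,ztip]-11*np.r_[U*np.cos(TILT),np.sin(TILT)]
    return tipc-19*A
def toscale(p): d=np.asarray(p)-PC; return d@U,d@V
E
python3 - <<'E'
from h import *; from rig import bot
print(bot.tip_reach)
p=np.mean([[447.6,-10.3],[444.8,-16.4]],0); print(toscale(p))
lat=toscale(p)[1]
for sg in(1,-1):
    for f,z in((-300,130),(-300,26),(-45,26)): print(sg,tcp(f,lat,z).round(1),np.round(bot.ik(tcp(f,lat,z),quat(sg)),2) if bot.ik(tcp(f,lat,z),quat(sg)) is not None else None)
E
```

```text
19.0
(np.float64(-221.15139419941826), np.float64(-8.977379553828914))
1 [352.1 -20.3 145.5] [-0.21 -0.14  2.29  0.11  0.75 -1.92]
1 [352.1 -20.3  41.5] [-0.21  0.13  2.36  0.19  0.4  -2.01]
1 [606.4  -1.6  41.5] [-0.08  0.57  1.69  0.07  0.62 -1.77]
-1 [352.1 -20.3 145.5] [-0.21 -0.14  2.29  0.11  0.75  1.22]
-1 [352.1 -20.3  41.5] [-0.21  0.13  2.36  0.19  0.4   1.13]
-1 [606.4  -1.6  41.5] [-0.08  0.57  1.69  0.07  0.62  1.37]
```

Run:
```python
from h import *; from rig import bot
import pickle
q=quat(-1); lat=-9
bot.move_gripper(60)
bot.move_to(tcp(-300,lat,130),q)
bot.servo_line(tcp(-300,lat,26),speed=100)
s=bot.read_state(); print(s["clock"],s["ee_pos"],s["grip_width"],s["ft_force"])
hit=bot.servo_line(tcp(-250,lat,26),speed=40,until_force=15)
c=bot.read_camera("top"); cv2.imwrite("pics/top1.png",c["image"])
s=bot.read_state(); print(hit,s["clock"],s["ee_pos"],s["ft_force"])
for n in("top","side"):
    c=bot.read_camera(n); cv2.imwrite(f"pics/{n}1.png",c["image"])
    for k,(r,z,m) in labels(c).items(): print(n,k,np.round(r[0],1),np.round(r[1],1),round(r[2],1),z)
```

```text
3.525 [352.31369832 -20.36634254  41.86588298] 60.14449117117778 [ 0.18705439 -1.10364519 -0.06854986]
False 4.975 [401.88452108 -16.64321517  41.54619071] [-0.72365167  0.31216262  0.07513562]
top pink [440.5  -9.4] [30.4 68.1] 4.1 60.847609531137664
top yellow [ 440.5 -163.8] [30.7 68.6] 10.8 61.70925417278187
top green [407.5 144.6] [27.1 64.3] 3.3 61.890396675553404
side pink [439.4 -13.4] [32.  69.7] 4.2 60.059231302521425
side yellow [ 439.4 -167. ] [34.2 72. ] 10.5 59.87298214741185
side green [414.4 141. ] [14.5 66.9] 3.6 58.35165502811128
```

View pics/side1.png

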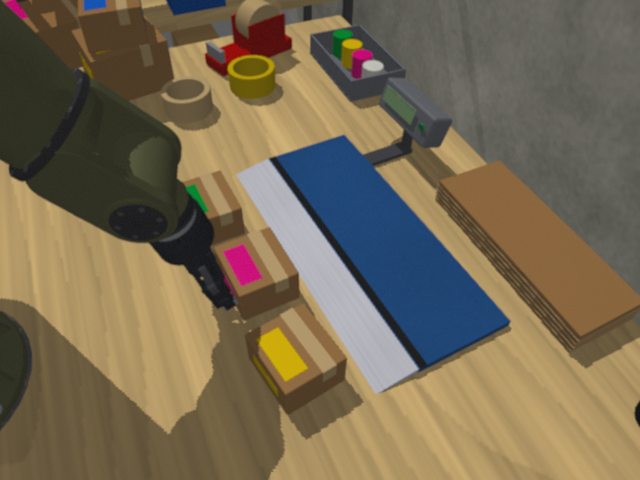

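View pics/top1.png

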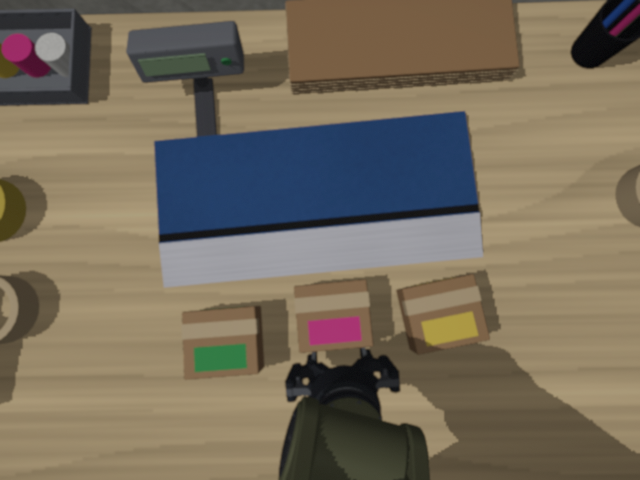

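Contact is good and low. In the top view the fingertips at (315,355) and (367,355) bear on pink's back face. Pink has moved 13 mm and squared up to 4.1°, and the neighbours haven't moved. I'll continue up the ramp, stopping short.

Run:
```python
from h import *; from rig import bot
lat=-9
for f in(-150,-57):
    hit=bot.servo_line(tcp(f,lat,26),speed=40,until_force=20)
    s=bot.read_state(); print(hit,s["clock"],s["ee_pos"],s["ft_force"])
    for n in("top","side"):
        c=bot.read_camera(n); cv2.imwrite(f"pics/{n}_{-f}.png",c["image"])
        for k,(r,z,m) in labels(c,72 if f>-60 else 64).items(): print(n,k,np.round(r[0],1),np.round(r[1],1),round(r[2],1),z)
        for r,b in tops(c,72): print(" top",np.round(r[0],1),np.round(r[1],1),round(r[2],1),b,np.round(toscale(r[0]),1))
    if hit: break
```

```text
False 7.725 [501.63456947  -9.30854253  41.53537245] [-2.29848017  0.5374655  -0.90730904]
top pink [535.6  -2.6] [30.1 67.6] 4.3 63.55866367827372
top yellow [ 440.9 -162.8] [31.6 68.7] 10.6 61.76097858173779
top green [407.9 143.8] [26.2 63.5] 3.4 61.798639935006236
 top [566.3  -0.6] [ 68.1 100.2] 4.2 (288, 210, 76, 54) [-100.4   -5. ]
side pink [534.   -6.8] [34.1 72.4] 4.7 63.38980359159086
side yellow [ 438.8 -169.2] [34.  71.4] 10.4 59.94199116199661
side green [406.  134.5] [29.7 63. ] 3.3 59.091088692749054
 top [566.5  -6.6] [ 65. 106.] 4.3 (295, 201, 63, 58) [-100.6  -11.1]
False 10.3 [594.37590685  -2.50045752  41.51903766] [-3.07360209 -0.68366789  1.17141114]
top pink [633.2   4.6] [30.9 67.8] 4.0 73.85455871231272
top yellow [ 441.6 -160.9] [30.8 67.3] 10.7 61.91049185368507
top green [421.8 115.3] [0. 0.] 0.0 61.001264632122115
side pink [6.313e+02 6.000e-01] [32.9 70.2] 4.1 72.26957936318951
side yellow [ 437.4 -173.5] [33.4 70.4] 10.6 60.73979067188077
side green [403.8 110.4] [33.3 18.1] 85.4 60.64658876220568
```

```bash
ls pics
```

```text
side0.png
side1.png
side_150.png
side_57.png
top0.png
top1.png
top_150.png
top_57.png
```

Pink is now flat at 72 mm top height, yaw 4.0°, about 14 mm short of the middle. Next I'll finish the push, back off and check.

Run:
```python
from h import *; from rig import bot
lat=-9
print(bot.servo_line(tcp(-42.8,lat,26),speed=25,until_force=20))
bot.servo_line(tcp(-90,lat,26),speed=60)
bot.servo_line(tcp(-110,lat,170),speed=120)
bot.move_to(tcp(-300,-9,250),quat(-1))
s=bot.read_state(); print(s["clock"],s["ee_pos"],s["ft_force"])
for n in("top","side"):
    c=bot.read_camera(n); cv2.imwrite(f"pics/{n}_end.png",c["image"])
    for z in(60,72):
        for k,(r,zz,m) in labels(c,z).items(): print(n,z,k,np.round(r[0],1),np.round(r[1],1),round(r[2],1),zz.round(1))
    h=cv2.cvtColor(c["image"],cv2.COLOR_BGR2HSV)
    # carton top by height
    W=cloud(c); m=((c["depth"]>0)&(abs(W[...,2]-72)<8)&(W[...,0]<715)&(W[...,0]>580)&(abs(W[...,1])<90)).astype(np.uint8)*255
    m=cv2.morphologyEx(m,cv2.MORPH_OPEN,np.ones((5,5)))
    k=max(cv2.findContours(m,cv2.RETR_EXTERNAL,cv2.CHAIN_APPROX_NONE)[0],key=cv2.contourArea)
    r=cv2.minAreaRect(onplane(c,k.reshape(-1,2),72)[:,:2].astype(np.float32)); print(" carton top",r,toscale(r[0]))
```

```text
False
14.2417 [352.70777261 -20.35959743 265.41368042] [ 0.00399151  0.2628235  -0.02633782]
top 60 pink [857.5 448.8] [43.7 42.4] 48.4 57.4
top 60 yellow [ 440.7 -163.7] [31.4 68.6] 10.7 61.6
top 60 green [407.5 144.6] [27.5 65. ] 3.3 61.9
top 72 pink [648.2   5.7] [31.  68.7] 4.1 73.7
top 72 yellow [ 441.5 -160.6] [30.8 67.3] 10.7 61.8
top 72 green [408.9 141.9] [27.  63.8] 3.3 61.9
 carton top ((666.8892211914062, 6.644622802734375), (91.32807922363281, 100.81283569335938), 4.064875602722168) (np.float64(0.40953118848112824), np.float64(-5.199333451579373))
side 60 pink [852.3 433.6] [55.6 38.8] 63.9 70.3
side 60 yellow [ 439.4 -167. ] [34.2 72.1] 10.5 59.9
side 60 green [406.3 140.4] [30.2 67.8] 3.0 59.4
side 72 pink [646.4   1.4] [32.3 69.5] 4.0 72.3
side 72 yellow [ 437.3 -173.6] [33.2 70.5] 10.4 60.7
side 72 green [408.5 141.7] [39.1 24.6] 71.8 60.6
 carton top ((663.4017944335938, -0.6998405456542969), (94.05953216552734, 106.5664291381836), 5.12457799911499) (np.float64(-3.6064252598511874), np.float64(-12.268660228014966))
```

View pics/top_end.png

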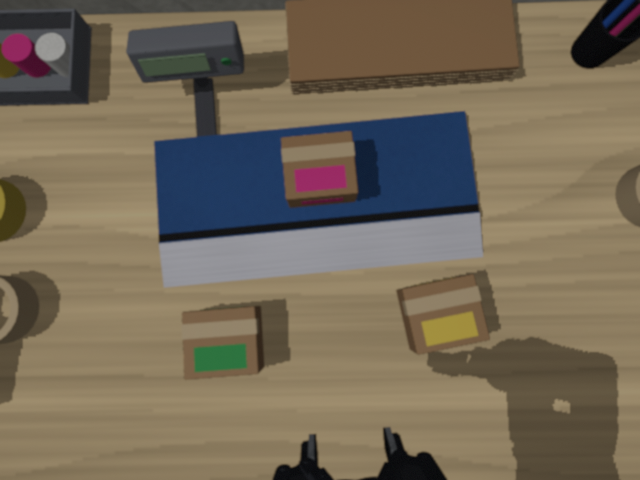

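View pics/side_end.png

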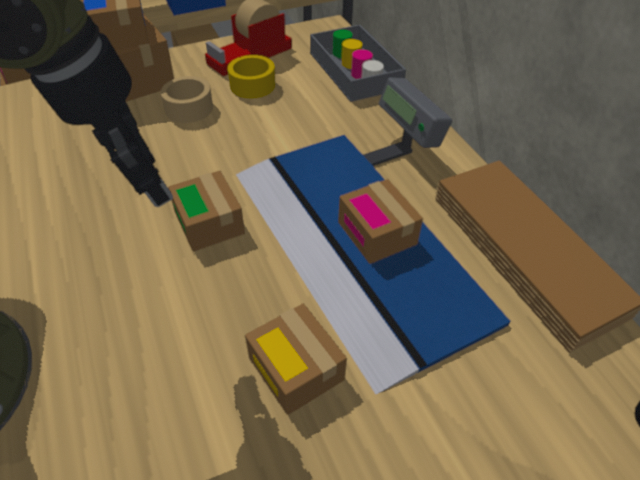

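The pictures show pink flat on the blue at (319,168) in the top view, clear of every edge. Green and yellow are where they began, and the gripper is well clear. Handing in.

```bash
python3 -c "
from rig import bot
bot.finish_job()"
```

```text
the job is handed in; nothing more can be done
```

I pushed the pink carton up the ramp with two spread fingertips kept low on its back face, let go of it, backed the arm clear and handed the job in. The last reading, just before handing in, was about 14.2 s on the clock. The hand-in reports no verdict, so what follows rests on my last camera checks.

- **Pink carton:** its centre is within about 4 mm of the platform's middle front to back (+0.4 mm in the top view, -3.6 mm in the side view). It is 5 to 12 mm off centre sideways, well inside the 195 mm allowed.
- **Flat and square:** the top stands at 72 to 74 mm, as it should on the 12 mm platform. It is turned about 4.1° against the scale's 4.2°; the side view's outline gave 5.1°.
- **Yellow and green cartons:** their labels measured within about 0.5 mm of where they began.
- **Forces:** readings between pushes stayed around 3 N, and the 20 N stop was never triggered.

**Disagreements:**
- The two cameras differ by about 5 to 7 mm sideways, a steady calibration offset that does not matter here.
- I counted the dark strip at the ramp edge as part of the 160 mm platform, because that fits the given platform and ramp lengths. If that were wrong, the carton would be about 7 mm off the middle, still within the limit.

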